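# Seat the lens barrel in the sprung V-block

### The arm

A 7-joint arm with a two-finger parallel gripper is mounted at the origin on the work surface. World frame = base frame: x ahead of the robot, y to its left, z up, the work surface at z = 0. Lengths are in m, angles in rad, forces in N, time in s.
With the tool pointing down it reaches from about 0.35 to 0.9 m from the base axis. Payload 19.9 kg.
Tool frame: the origin (TCP) lies at the very end of the fingers, on their centre line; the grasp point (between the pads) lies 19 mm behind it; y points along the fingers, z is the direction in which the jaws open and shut, and the axes are right-handed (so a half turn about y gives the same grasp; the last joint's range is limited). The gripper opens to 94 mm and grips with 3 to 60 N. Pads are 16 mm wide; open, the fingers measure 119 mm over their backs; the gripper's body (75 mm by 177 mm) begins 78 mm behind the grasp point.
Start: joints at [-1.315, 0.417, -0.01, 1.614, 0.005, 1.111, -0.053], TCP at [0.183, 0.597, 0.205] pointing down, gripper open.
Joint ranges: [-2.81, 2.81], [-0.39, 2.02], [-1.27, 1.25], [0.06, 2.57], [-1.19, 4.33], [0.19, 2], [-2.82, 2.82]. Speed limits (rad/s): [1.89, 1.89, 2.39, 2.39, 3.01, 3.01, 3.01].

### API

Orientations are given as a unit quaternion [w, x, y, z].
In Python, from rig import * gives the robot as it stands.
- The arm moves only by the tool servo_tool, never from a script. Its arguments are lists of equal length, an entry for each row: "dr": the turn, a rotation vector about the world's x, y, z in degrees, a list of three; "translation": the shift along the world's x, y, z in mm, a list of three; "fingers": the opening, from -1 (shut) to 1 (fully open). A call has 1 to 5 rows; each row is the pose to reach, as a shift and turn from the pose commanded when the call began; what a row does not reach only later rows make up. A row lasts 1/8 s, in which the tool goes at most 62.5 mm and 10.7 degrees, less where a joint would pass 70% of its speed; a pose out of reach is approached as far as the arm can. A call with a gripper value outside its range is refused whole. The fingers move at their own pace and stop on an object; "newtons" is the grip in N (left out, the last holds). Time passes only in rows, so rows that repeat a pose let the fingers close. It gives the time, the measured TCP pose, the force and the opening at its end, in the units of the state.
- state(): the state, without advancing time (a new reading comes with each control period).
- grab_frame(name): name is "scene" or "top" or "wrist"; returns a dict with "img" (480x640x3 uint8, red, green, blue), "camera_matrix" (3x3 intrinsics, pixels), "world_from_camera" (4x4, takes a point from camera to world coordinates). Camera axes: x right, y down, z forward; pixel columns grow to the right and rows downward; lengths in m; the calibration is good to about 2 mm. A picture is of the moment at which its call begins. There is no depth.
- close_job(): hands the job in, once; it reports no verdict.
The state is a dict: "t": time; "qpos": joint angles; "joint_velocities": joint speeds; "effort": joint torques, N m; "position": TCP position; "orientation": TCP orientation; "contact_force": force on the tool from outside, world axes, zero at the start; "torque": the same for the moment, N m; "grip_width": finger opening in m.
Only numpy, scipy, OpenCV 4.12 (cv2) and the standard library are available. Lean on these libraries where they do the work, as an engineer would, in place of code of your own. Each camera call takes 0.05 s, during which the arm holds its last target.

### The job

Lift the steel canister by its arched handle off the sprung V-block, set it down gently, upright and wholly on the round rubber mat, and let go of it. Then lay the long lens barrel from the tray lengthwise and centred in the V-block's groove and let go, so that it settles on both sides of the groove. Finally press it gently down from above so that the sprung block sinks more than half of its 8 mm travel, and finish while holding it pressed like that; leave everything else on the bench where it stands.

Things in the scene. Friction and masses are not known exactly. Their poses are not given: they have to be found in the camera images.
- canister_mid (a point): centre (44 mm above its underside) of a round lidded brushed-steel canister, 80 mm diameter (84 mm over the lid), 88 mm high to the lid, about 0.45 kg, z up; it starts standing on the flat tops of the V-block. Its x axis runs along the handle bar
- canister_handle (a point): middle of the canister's handle bar, 130 mm above its underside: a level round steel bar 10 mm thick, 68 mm long along the canister's x axis, fixed by an upright at each end; 37 mm of free space between bar and lid
- mat: round black rubber mat fixed to the bench, 130 mm diameter, 4 mm thick; origin at the centre of its underside
- tray: grey flat tray fixed to the bench, 130 x 75 mm, 8 mm thick, with two low ridges (12 mm high above the bench) that keep the lens barrel from rolling; origin at the centre of its underside, x along the barrel. Tray and mat stand left and right of the V-block, either way round
- lens_mid (a point): centre of the long lens barrel: black plain cylinder, 48 mm diameter, 90 mm long, about 0.25 kg, silver rings and glass ends; x along its axis. It starts lying in the tray with its axis 32 mm above the bench
- fixture: fixed black base plate of the V-block, 120 x 120 mm, 16 mm thick, origin at the centre of its underside; x along the groove
- vee_seat (a point): where the lens barrel's centre lies when fully seated and centred in the groove (sinks with the block; 68 mm above the bench at rest); x along the groove, z up. Aluminium V-block 50 mm long, 72 mm wide; 90 degree groove, 39 mm wide at the top; its flat tops lie 14 mm below this point, so fingers across the barrel may reach at most 12 mm below its axis. Held tight, the barrel bears on one side only
- vblock (a joint): how far the sprung V-block is pushed straight down, 0 to 0.008 m; the spring starts to give at about 4 N and needs about 1 N more per mm, 12 N at the hard stop
- wellplate: bystander: clear six-well culture plate, 127 x 85 x 20 mm, lying on the bench
- washbottle: bystander: white bottle with blue cap, 68 mm diameter, 170 mm high
- tuberack: bystander: white tube rack, 70 x 190 mm, 73 mm high with its tubes
- short_lens: bystander: short lens barrel standing on end, 30 mm diameter, 45 mm high
- dishes: bystander: stack of three clear round culture dishes, 90 mm diameter, 43 mm high
- tipbox: bystander: grey box with white lid, 80 x 115 x 62 mm
- jar: bystander: small amber jar with white cap, 52 mm diameter, 64 mm high
There are look-alikes about, which are no part of the job. What is shaped like the part that bears canister_mid but red is not meant.

How it is judged:
By the outcome, as a careful person would: the job done as asked, in the order asked, and still so for the second after the job is handed in, while the arm keeps its last pose, push and grip.
It also fails if it takes over 67 s, if anything falls off the work surface, if the arm or the gripper's body presses on something with over 40 N, if the wrist force passes 120 N, or if a joint passes its speed limit or range.

## Working session

There is one attempt and no reset: what is moved stays moved. The work goes in short steps, Python scripts to look and compute and a tool call to move; the robot and the scene stay as the last step left them, time stands still between calls to the robot, and variables do not carry over. Pictures are saved under pics/ and viewed, and the job is handed in when it is done.

Besides the shell and the picture viewer there is one more tool, called by a JSON object that holds its "name" and its "arguments", one argument or row to a line. servo_tool: Moves the arm, as the interface text tells. Its arguments: {"type":"object","properties":{"dr":{"type":"array","items":{"type":"array","items":{"type":"number"}}},"translation":{"type":"array","items":{"type":"array","items":{"type":"number"}}},"fingers":{"type":"array","items":{"type":"number"}},"newtons":{"type":"number"}},"required":["dr","translation","fingers"]}

```bash
mkdir -p pics; cat > h.py <<'E'
from rig import *
import numpy as np, cv2
def save(n,f=None):
    d=grab_frame(n); cv2.imwrite('pics/'+(f or n)+'.png',cv2.cvtColor(d['img'],cv2.COLOR_RGB2BGR)); return d
def pix2(d,u,v,z):
    K=np.array(d['camera_matrix']);T=np.array(d['world_from_camera'])
    r=T[:3,:3]@np.linalg.solve(K,[u,v,1]);o=T[:3,3]
    return o+r*(z-o[2])/r[2]
def proj(d,p):
    K=np.array(d['camera_matrix']);T=np.linalg.inv(np.array(d['world_from_camera']))
    q=K@(T[:3,:3]@np.array(p)+T[:3,3]);return q[:2]/q[2]
E
python3 - <<'E'
from h import *
print(state())
import pickle
D={}
for n in ['scene','top','wrist']:
    D[n]=save(n,n+'0'); print(n,D[n]['camera_matrix'],D[n]['world_from_camera'])
pickle.dump(D,open('d0.pkl','wb'))
E
```

```text
{'t': 0.0, 'qpos': array([-1.31449063,  0.41796657, -0.01029827,  1.61413723,  0.00471929,
        1.11069595, -0.05301031]), 'joint_velocities': array([ 1.57670135e-03, -5.53519914e-04, -8.86957694e-04,  4.22181749e-04,
        4.65068120e-05, -3.72365534e-04,  6.71598849e-04]), 'effort': array([ 1.03421498e-03, -8.51223850e+01,  6.38991259e-01, -4.26009858e+01,
       -4.88859834e-02,  1.85323635e-02,  1.32077075e-04]), 'position': array([0.18330421, 0.5971408 , 0.20484547]), 'orientation': array([-0.69886431,  0.69970015, -0.10492469,  0.10487697]), 'contact_force': array([ 0.76470423, -0.80930746, -0.01045585]), 'torque': array([ 0.03073165, -0.00276284, -0.01219757]), 'grip_width': 0.09412184382109595}
scene [[513.72769362   0.         323.9564975 ]
 [  0.         513.72769362 243.77310176]
 [  0.           0.           1.        ]] [[-0.24859363  0.79477968 -0.55364833  1.21015178]
 [ 0.9685456   0.21044882 -0.13278071  0.16764516]
 [ 0.01098323 -0.56924209 -0.8220966   1.04981871]
 [ 0.          0.          0.          1.        ]]
top [[604.46944179   0.         320.06316521]
 [  0.         604.46944179 241.20742422]
 [  0.           0.           1.        ]] [[-0.0232337  -0.99381641  0.10857779  0.4411406 ]
 [-0.99962846  0.0215456  -0.01669489  0.00873497]
 [ 0.01425228 -0.10892533 -0.99394776  1.40209354]
 [ 0.          0.          0.          1.        ]]
wrist [[356.53778582   0.         318.96909256]
 [  0.         356.53778582 240.5738257 ]
 [  0.           0.           1.        ]] [[ 0.29351729  0.918975    0.26331076  0.10638584]
 [ 0.95594977 -0.28136547 -0.08362724  0.62252609]
 [-0.00276479  0.2762579  -0.96107956  0.38358248]
 [ 0.          0.          0.          1.        ]]
```

View pics/scene0.png

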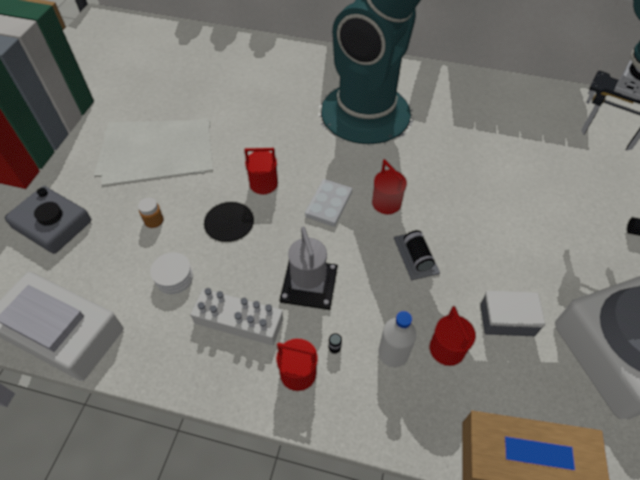

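View pics/top0.png

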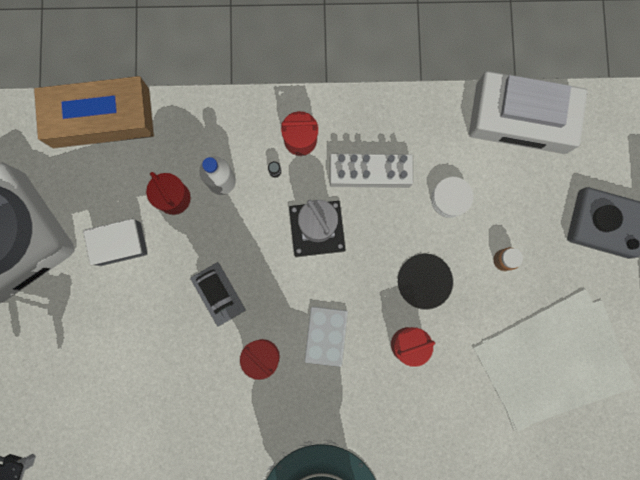

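View pics/wrist0.png

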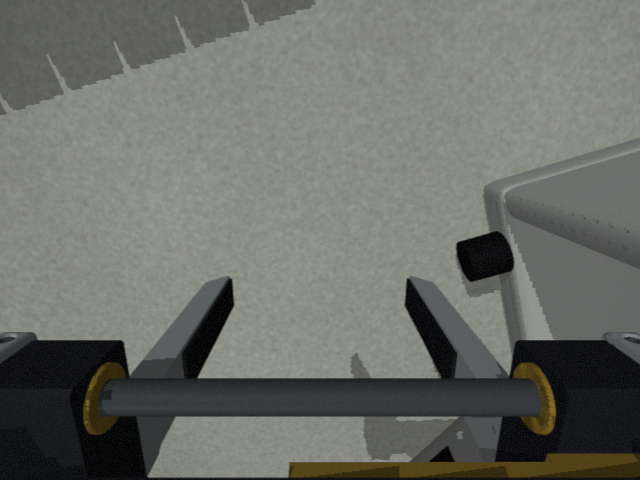

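The steel canister is at top (318,222) on the black plate. The red look-alikes are at (300,133), (168,193), (260,358) and (413,347), and only the grey one fits the description. The mat is at (425,281). The tray with the lens is at (217,292). I'll confirm these in enlarged crops.

```bash
python3 - <<'E'
import cv2
t=cv2.imread('pics/top0.png')
a=cv2.resize(t[180:270,270:370],(400,360),interpolation=cv2.INTER_CUBIC)
b=cv2.resize(t[250:340,170:270],(400,360),interpolation=cv2.INTER_CUBIC)
s=cv2.imread('pics/scene0.png')
c=cv2.resize(s[220:313,260:360],(400,372)[:2],interpolation=cv2.INTER_CUBIC)[:360]
import numpy as np
cv2.imwrite('pics/crop0.png',np.hstack([a,b]))
cv2.imwrite('pics/crop1.png',np.hstack([c,cv2.resize(s[215:305,370:470],(400,360),interpolation=cv2.INTER_CUBIC)]))
E
```

```text
(no output)
```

View pics/crop0.png

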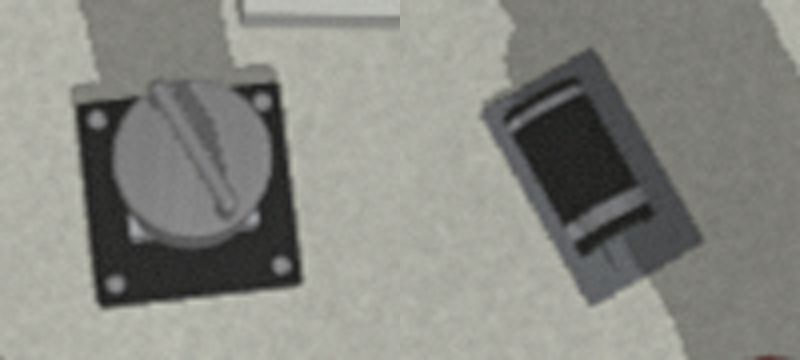

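View pics/crop1.png

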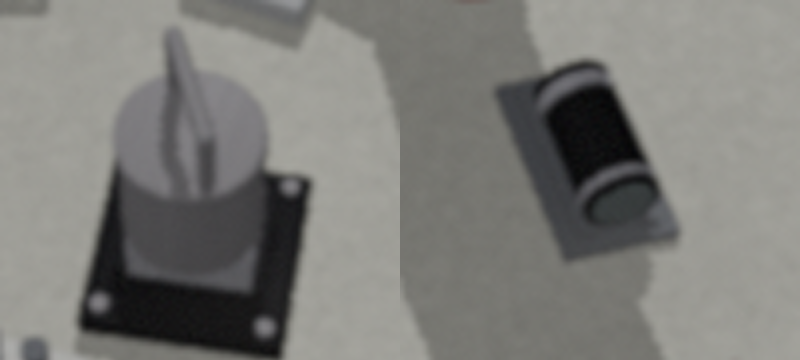

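```bash
python3 - <<'E'
from h import *
import pickle
D=pickle.load(open('d0.pkl','rb'));t=D['top'];s=D['scene']
def P(l,z,off,d=t,k=4): return np.array([pix2(d,u/k+off[0]-.375,v/k+off[1]-.375,z) for u,v in l])
np.set_printoptions(precision=4,suppress=True)
c=P([(75,97),(278,80),(300,285),(100,306)],.016,(270,180));print('plate',c.mean(0),np.linalg.norm(c[0]-c[1]),np.linalg.norm(c[1]-c[2]))
for a,b in((3,0),(2,1)):print(np.degrees(np.arctan2(*(c[b]-c[a])[1::-1])))
for a,b in((0,1),(3,2)):print('y',np.degrees(np.arctan2(*(c[b]-c[a])[1::-1]))+90)
sc=P([(97,119),(262,102),(282,265),(115,284)],.017,(270,180));print('screws',sc.mean(0),[np.degrees(np.arctan2(*(sc[b]-sc[a])[1::-1])) for a,b in((3,0),(2,1))])
h=P([(157,88),(228,208)],.184,(270,180));print('handle',h.mean(0),h[0]-h[1],np.degrees(np.arctan2(*(h[0]-h[1])[1::-1])))
h2=P([(172,33),(206,135)],.184,(260,220),s);print('handle scene',h2.mean(0),h2)
c=P([(83,110),(192,48),(302,240),(193,305)],.008,(170,250));print('tray',c.mean(0),np.linalg.norm(c[0]-c[1]),np.linalg.norm(c[1]-c[2]))
for a,b in((3,0),(2,1)):print(np.degrees(np.arctan2(*(c[b]-c[a])[1::-1])))
for d,n,roi in((t,'top',(380,240,480,320)),(s,'scene',(190,190,265,250))):
    g=cv2.cvtColor(d['img'],cv2.COLOR_RGB2GRAY);x0,y0,x1,y1=roi
    m=(g[y0:y1,x0:x1]<60).astype(np.uint8)
    nn,l,st,ce=cv2.connectedComponentsWithStats(m);k=1+np.argmax(st[1:,4])
    print('mat',n,st[k],pix2(d,ce[k][0]+x0,ce[k][1]+y0,.004))
# dark plate mask scene corners check
for z in (.184,):
    for q in h.mean(0),h2.mean(0): print(proj(s,q),proj(t,q))
E
```

```text
plate [ 0.6246 -0.0075  0.016 ] 0.11834002719080072 0.12030284539943098
5.724052004309706
4.522229868611817
y 3.6620748462358392
y 4.756375722935715
screws [ 0.6241 -0.0079  0.017 ] [np.float64(5.087679138403322), np.float64(5.429165915221773)]
handle [ 0.6247 -0.0081  0.184 ] [0.0625 0.0347 0.    ] 29.06903787502442
handle scene [ 0.6279 -0.0084  0.184 ] [[ 0.5993 -0.0254  0.184 ]
 [ 0.6566  0.0086  0.184 ]]
tray [0.478  0.2228 0.008 ] 0.07142918702089371 0.12766709857605163
29.050862701453223
29.17022667413651
mat top [  18   14   55   55 2327] [ 0.496  -0.2549  0.004 ]
mat scene [  15   13   49   38 1490] [ 0.5011 -0.2531  0.004 ]
[307.3529 239.2069] [317.7276 216.5872]
[306.8022 240.4065] [317.8343 215.0283]
```

```bash
cat >> h.py <<'E'
from scipy.spatial.transform import Rotation as R
def tool(s=None):
    s=s or state();q=s['orientation'];Rm=R.from_quat([q[1],q[2],q[3],q[0]])
    M=Rm.as_matrix();return s,Rm,M
def need(target,jawdeg):
    "shift mm and rotvec deg from current measured pose to pointing down with jaw at jawdeg (mod 180)"
    s,Rm,M=tool();best=None
    for a in(jawdeg,jawdeg+180):
        z=np.array([np.cos(np.radians(a)),np.sin(np.radians(a)),0]);y=np.array([0,0,-1.]);x=np.cross(y,z)
        G=np.stack([x,y,z],1);rv=np.degrees(R.from_matrix(G@M.T).as_rotvec());print('rot',rv.round(2))
    print('shift',((np.array(target)-s['position'])*1e3).round(1),'pos',s['position'].round(4),'q',s['qpos'].round(2),'jaw',np.degrees(np.arctan2(M[1,2],M[0,2])).round(2),'F',s['contact_force'].round(2),'w',s['grip_width'],'t',s['t'])
E
python3 - <<'E'
from h import *
need([.6255,-.008,.27],119.3);print(tool()[2])
E
```

```text
rot [5.000e-02 1.000e-02 4.636e+01]
rot [ 1.0000e-02 -7.0000e-02 -1.3364e+02]
shift [ 442.2 -605.2   65. ] pos [0.1833 0.5972 0.205 ] q [-1.31  0.42 -0.01  1.61  0.    1.11 -0.05] jaw 72.94 F [ 1.07 -0.47  0.28] w 0.09391353242822051 t 0.15
[[ 9.55977845e-01 -2.32277845e-04  2.93438760e-01]
 [-2.93438849e-01 -8.98189158e-04  9.55977424e-01]
 [ 4.15111367e-05 -9.99999570e-01 -9.26808279e-04]]
```

{"name": "servo_tool", "arguments": {
  "dr": [
    [0,0,-10],
    [0,0,-20],
    [0,0,-30],
    [0,0,-40],
    [0,0,-50]
  ],
  "translation": [
    [10,-15,50],
    [45,-60,75],
    [75,-105,85],
    [110,-150,85],
    [145,-200,85]
  ],
  "fingers": [1,1,1,1,1],
  "newtons": 25
}}

```text
t: 0.78
position: [0.3291, 0.396, 0.2905]
orientation: [0.588, -0.588, 0.392, -0.392]
contact_force: [0.9, 0.4, -0.5]
grip_width: 0.0942
```

{"name": "servo_tool", "arguments": {
  "dr": [
    [0,0,-10],
    [0,0,-20],
    [0,0,-30],
    [0,0,-40],
    [0,0,-50]
  ],
  "translation": [
    [35,-45,0],
    [70,-95,0],
    [105,-145,0],
    [140,-190,0],
    [170,-235,0]
  ],
  "fingers": [1,1,1,1,1]
}}

```text
t: 1.4
position: [0.4992, 0.1608, 0.2905]
orientation: [0.367, -0.367, 0.604, -0.604]
contact_force: [0.3, 0.9, -0.2]
grip_width: 0.0938
```

{"name": "servo_tool", "arguments": {
  "dr": [
    [0,0,-10],
    [0,0,-20],
    [0,0,-30],
    [0,0,-33.6],
    [0,0,-33.6]
  ],
  "translation": [
    [35,-45,0],
    [70,-95,0],
    [100,-140,0],
    [127,-170,0],
    [127,-170,0]
  ],
  "fingers": [1,1,1,1,1]
}}

```text
t: 2.02
position: [0.6261, -0.0104, 0.2897]
orientation: [-0.177, 0.178, -0.684, 0.685]
contact_force: [-0.5, 0.7, 0.4]
grip_width: 0.094
```

```bash
python3 - <<'E'
from h import *
import pickle
need([.6255,-.008,.165],119.3)
d=save('wrist','w1');pickle.dump(d,open('w1.pkl','wb'))
E
```

```text
rot [-8.0000e-02 -1.7000e-01 -1.7978e+02]
rot [ 0.11 -0.05  0.22]
shift [  -0.6    2.4 -124.7] pos [ 0.6261 -0.0104  0.2897] q [-0.54  0.43  0.71  1.52 -0.28  1.3  -0.87] jaw -60.92 F [-0.54  0.74  0.43] w 0.09398739339461351 t 2.025
```

View pics/w1.png

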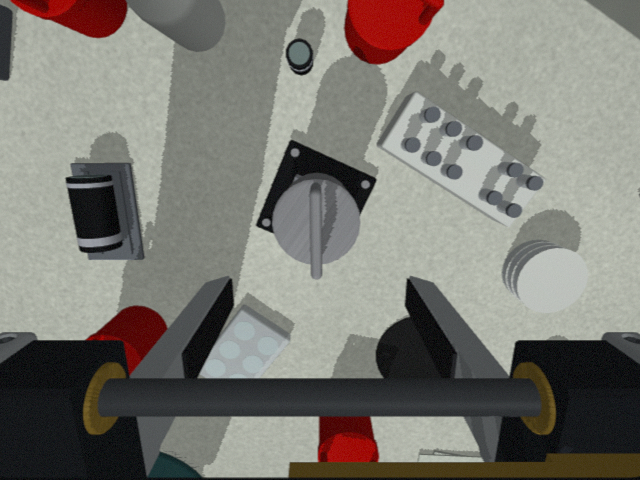

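The steel canister's bar runs in the wrist view from (316,188) to (317,273), centred between the jaws. The lens is at (95,213). I'll cross-check these positions.

```bash
python3 - <<'E'
from h import *
import pickle
np.set_printoptions(precision=4,suppress=True)
d=pickle.load(open('w1.pkl','rb'))
a,b=pix2(d,316,186,.184),pix2(d,317,275,.184);print((a+b)/2,a-b,np.degrees(np.arctan2(*(a-b)[1::-1])))
c=np.array([pix2(d,u,v,.016) for u,v in((292,140),(377,178),(258,226))]);print('plate',(c[1]+c[2])/2, np.linalg.norm(c[0]-c[1]))
print('tray',np.mean([pix2(d,u,v,.008) for u,v in((70,165),(130,163),(144,258),(87,259))],0))
im=cv2.imread('pics/w1.png');cv2.imwrite('pics/w1c.png',cv2.resize(im[140:290,50:160],(550,750)[:2],interpolation=cv2.INTER_CUBIC)[:600])
E
```

```text
[ 0.6303 -0.0048  0.184 ] [0.0659 0.0374 0.    ] 29.581995110473034
plate [ 0.6252 -0.0066  0.016 ] 0.11543186756395302
tray [0.4788 0.2251 0.008 ]
```

View pics/w1c.png

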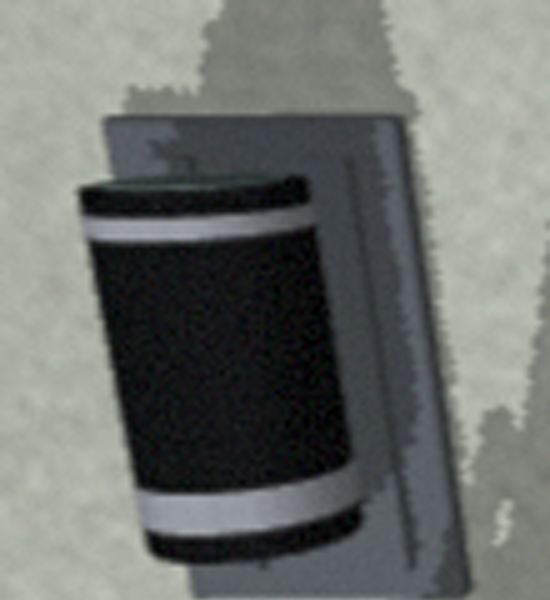

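{"name": "servo_tool", "arguments": {
  "dr": [
    [0,0,0.2],
    [0,0,0.2],
    [0,0,0.2],
    [0,0,0.2],
    [0,0,0.2]
  ],
  "translation": [
    [0,3,-35],
    [0,3,-70],
    [0,3,-100],
    [0,3,-115],
    [0,3,-124]
  ],
  "fingers": [0.5,0.2,0,-0.2,-0.3]
}}

```text
t: 2.7
position: [0.6253, -0.0039, 0.1663]
orientation: [0.181, -0.181, 0.684, -0.684]
contact_force: [0.7, 0.7, -0.3]
grip_width: 0.0475
```

```bash
python3 - <<'E'
from h import *
need([.6265,-.007,.165],119.3)
d=save('wrist','w2')
E
```

```text
rot [ 0.000e+00 -3.000e-02  1.797e+02]
rot [-0.02 -0.   -0.3 ]
shift [ 1.2 -3.1 -1.3] pos [ 0.6253 -0.0039  0.1663] q [-0.52  0.53  0.65  1.67 -0.36  1.07 -0.81] jaw -60.4 F [ 0.66  0.68 -0.26] w 0.04751718123135613 t 2.7
```

View pics/w2.png

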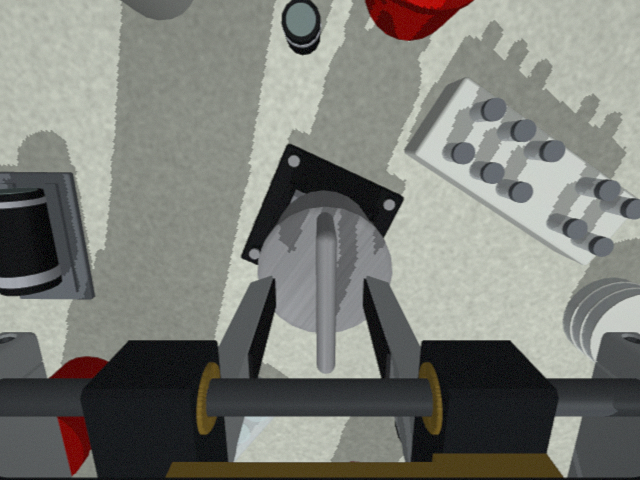

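{"name": "servo_tool", "arguments": {
  "dr": [
    [0,0,0],
    [0,0,0],
    [0,0,0],
    [0,0,0],
    [0,0,0]
  ],
  "translation": [
    [1,-3,-1],
    [1,-3,-1],
    [1,-3,-1],
    [1,-3,-1],
    [1,-3,-1]
  ],
  "fingers": [-0.3,-0.5,-0.8,-1,-1],
  "newtons": 30
}}

```text
t: 3.38
position: [0.6264, -0.0073, 0.1655]
orientation: [0.18, -0.18, 0.684, -0.684]
contact_force: [0.7, 0.9, -0.1]
grip_width: 0.0087
```

{"name": "servo_tool", "arguments": {
  "dr": [
    [0,0,0],
    [0,0,0],
    [0,0,0]
  ],
  "translation": [
    [0,0,0],
    [0,0,0],
    [0,0,2]
  ],
  "fingers": [-1,-1,-1]
}}

```text
t: 3.75
position: [0.6263, -0.0075, 0.1673]
orientation: [0.18, -0.18, 0.684, -0.684]
contact_force: [0.3, -0.2, -5.3]
grip_width: 0.0093
```

```bash
python3 - <<'E'
from h import *
need([.6265,-.007,.165],119.3)
d=save('wrist','w3')
E
```

```text
rot [ 3.0000e-02 -0.0000e+00  1.7976e+02]
rot [-0.   -0.02 -0.24]
shift [ 0.2  0.5 -2.3] pos [ 0.6263 -0.0075  0.1673] q [-0.51  0.53  0.65  1.66 -0.36  1.07 -0.8 ] jaw -60.46 F [ 0.29 -0.2  -5.32] w 0.009304398858709819 t 3.75
```

View pics/w3.png

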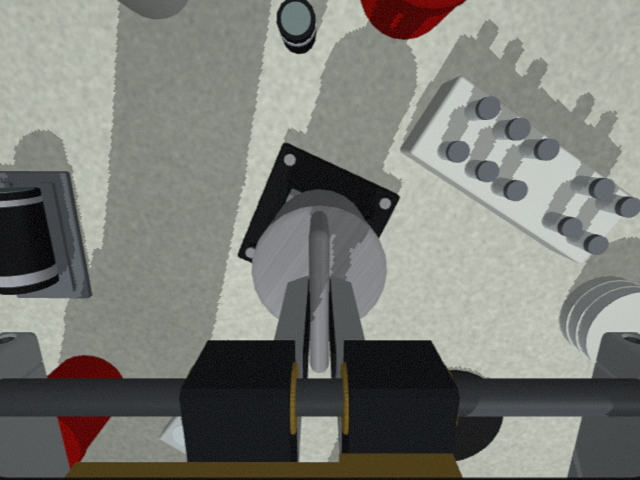

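{"name": "servo_tool", "arguments": {
  "dr": [
    [0,0,0],
    [0,0,0],
    [0,0,0],
    [0,0,0],
    [0,0,0]
  ],
  "translation": [
    [0,0,6],
    [0,0,18],
    [0,0,34],
    [0,0,50],
    [0,0,60]
  ],
  "fingers": [-1,-1,-1,-1,-1],
  "newtons": 40
}}

```text
t: 4.42
position: [0.6267, -0.0076, 0.229]
orientation: [-0.181, 0.18, -0.684, 0.684]
contact_force: [-0.6, 1.0, -6.2]
grip_width: 0.0089
```

```bash
python3 - <<'E'
from h import *
import pickle
need([.6265,-.007,.165],119.3)
save('wrist','w4');pickle.dump([save('top','t4'),save('scene','s4')],open('d4.pkl','wb'))
E
```

```text
rot [-1.1000e-01 -3.0000e-02  1.7976e+02]
rot [-0.02  0.07 -0.24]
shift [ -0.2   0.6 -64. ] pos [ 0.6267 -0.0076  0.229 ] q [-0.53  0.47  0.68  1.6  -0.32  1.18 -0.83] jaw -60.46 F [-0.59  0.98 -6.25] w 0.008898102363462767 t 4.425
```

View pics/s4.png

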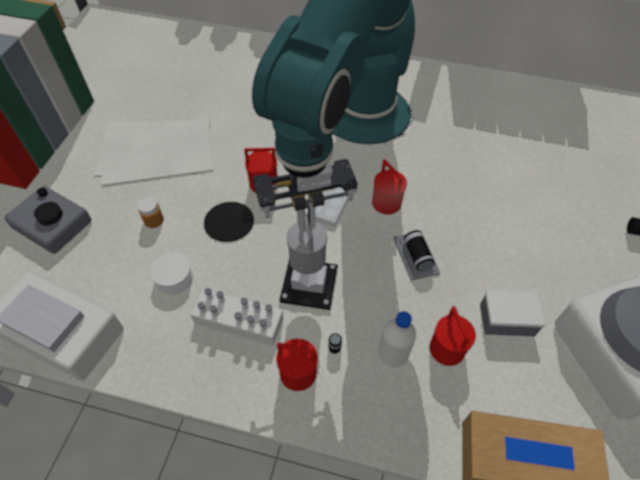

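View pics/w4.png

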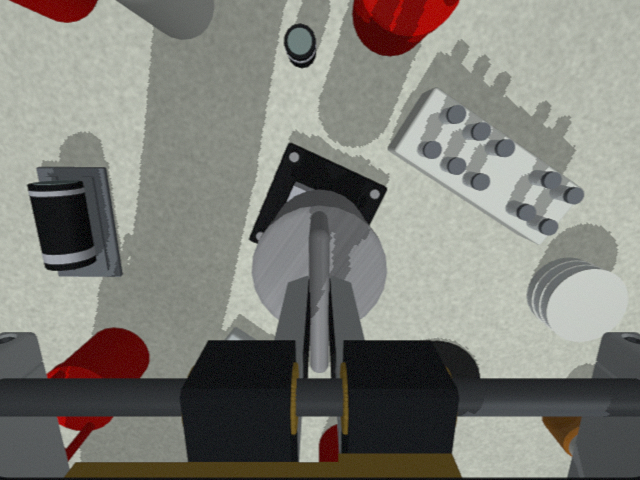

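{"name": "servo_tool", "arguments": {
  "dr": [
    [0,0,0],
    [0,0,0],
    [0,0,0],
    [0,0,0],
    [0,0,0]
  ],
  "translation": [
    [-5,-10,10],
    [-18,-34,15],
    [-36,-70,15],
    [-56,-108,15],
    [-76,-146,15]
  ],
  "fingers": [-1,-1,-1,-1,-1]
}}

```text
t: 5.2
position: [0.5483, -0.1565, 0.2427]
orientation: [0.18, -0.18, 0.684, -0.684]
contact_force: [0.8, -0.3, -5.4]
grip_width: 0.0085
```

{"name": "servo_tool", "arguments": {
  "dr": [
    [0,0,0],
    [0,0,0],
    [0,0,0],
    [0,0,0],
    [0,0,0]
  ],
  "translation": [
    [-20,-38,0],
    [-36,-70,0],
    [-46,-90,-10],
    [-52,-100,-25],
    [-52,-100,-45]
  ],
  "fingers": [-1,-1,-1,-1,-1]
}}

```text
t: 5.82
position: [0.4972, -0.2548, 0.1968]
orientation: [-0.18, 0.18, -0.684, 0.684]
contact_force: [1.0, 0.2, -6.3]
grip_width: 0.0085
```

```bash
python3 - <<'E'
from h import *
import pickle
need([.498,-.254,.117],119.3)
pickle.dump([save('top','t5'),save('scene','s5')],open('d5.pkl','wb'))
a=cv2.imread('pics/t5.png')[200:350,340:490];b=cv2.imread('pics/s5.png')[100:250,160:310]
cv2.imwrite('pics/c5.png',cv2.resize(np.hstack([a,b]),(800,400),interpolation=cv2.INTER_CUBIC))
E
```

```text
rot [-2.0000e-02 -0.0000e+00  1.7987e+02]
rot [-0.    0.02 -0.13]
shift [  0.8   0.8 -79.8] pos [ 0.4972 -0.2548  0.1968] q [-0.19  0.39  0.77  1.81 -0.3   1.07 -0.37] jaw -60.57 F [ 0.97  0.25 -6.31] w 0.008548588443043268 t 5.825
```

View pics/c5.png

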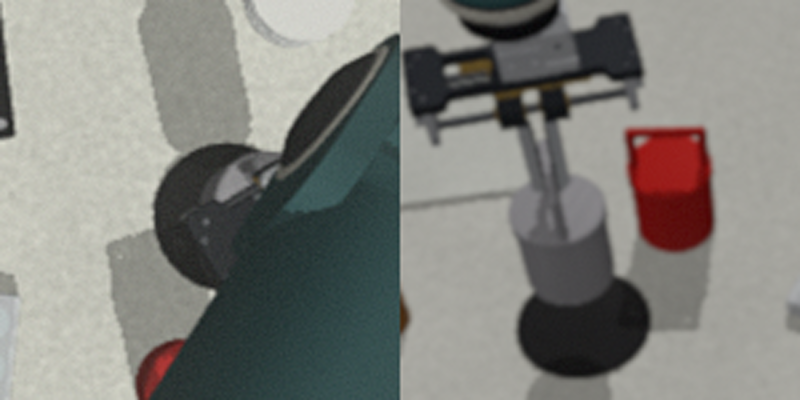

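{"name": "servo_tool", "arguments": {
  "dr": [
    [0,0,0],
    [0,0,0],
    [0,0,0],
    [0,0,0],
    [0,0,0]
  ],
  "translation": [
    [0,0,-20],
    [0,0,-42],
    [0,0,-60],
    [0,0,-70],
    [0,0,-74]
  ],
  "fingers": [-1,-1,-1,-1,-1]
}}

```text
t: 6.55
position: [0.4984, -0.2536, 0.1232]
orientation: [0.18, -0.18, 0.684, -0.684]
contact_force: [-0.2, 0.0, -5.9]
grip_width: 0.0089
```

{"name": "servo_tool", "arguments": {
  "dr": [
    [0,0,0],
    [0,0,0],
    [0,0,0],
    [0,0,0]
  ],
  "translation": [
    [0,0,-1],
    [0,0,-2],
    [0,0,-3],
    [0,0,-4]
  ],
  "fingers": [-1,-1,-1,-1]
}}

```text
t: 7.05
position: [0.4985, -0.2535, 0.1195]
orientation: [-0.18, 0.18, -0.684, 0.684]
contact_force: [0.4, 0.7, -5.4]
grip_width: 0.009
```

{"name": "servo_tool", "arguments": {
  "dr": [
    [0,0,0],
    [0,0,0],
    [0,0,0]
  ],
  "translation": [
    [0,0,-1],
    [0,0,-2],
    [0,0,-2]
  ],
  "fingers": [-1,-1,-1]
}}

```text
t: 7.42
position: [0.4985, -0.2537, 0.1176]
orientation: [-0.18, 0.18, -0.684, 0.684]
contact_force: [-1.3, -0.6, -2.4]
grip_width: 0.0087
```

{"name": "servo_tool", "arguments": {
  "dr": [
    [0,0,0],
    [0,0,0],
    [0,0,0]
  ],
  "translation": [
    [0,0,-0.5],
    [0,0,-1],
    [0,0,-1]
  ],
  "fingers": [-1,-1,-1]
}}

```text
t: 7.8
position: [0.4988, -0.254, 0.1175]
orientation: [-0.181, 0.18, -0.684, 0.684]
contact_force: [-4.9, 2.0, 15.9]
grip_width: 0.0089
```

{"name": "servo_tool", "arguments": {
  "dr": [
    [0,0,0],
    [0,0,0]
  ],
  "translation": [
    [0,0,0.6],
    [0,0,0.8]
  ],
  "fingers": [-1,-1]
}}

```text
t: 8.05
position: [0.4985, -0.2538, 0.1175]
orientation: [-0.18, 0.18, -0.684, 0.684]
contact_force: [-1.6, -0.4, 3.7]
grip_width: 0.009
```

{"name": "servo_tool", "arguments": {
  "dr": [
    [0,0,0],
    [0,0,0],
    [0,0,0],
    [0,0,0],
    [0,0,0]
  ],
  "translation": [
    [0,0,0],
    [0,0,0],
    [0,0,0],
    [0,0,0],
    [0,0,0]
  ],
  "fingers": [-0.85,-0.7,-0.5,-0.2,0]
}}

```text
t: 8.68
position: [0.4984, -0.2535, 0.1172]
orientation: [0.18, -0.18, 0.684, -0.684]
contact_force: [0.5, 1.2, 0.3]
grip_width: 0.0402
```

```bash
python3 - <<'E'
from h import *
need([.498,-.254,.117],119.3)
save('wrist','w6');save('scene','s6')
a=cv2.imread('pics/w6.png')[:,80:560];b=cv2.imread('pics/s6.png')[100:250,160:310]
cv2.imwrite('pics/c6.png',np.hstack([cv2.resize(a,(400,400)),cv2.resize(b,(400,400),interpolation=cv2.INTER_CUBIC)]))
E
```

```text
rot [ 1.0000e-02 -1.0000e-02  1.7976e+02]
rot [-0.   -0.01 -0.24]
shift [-0.4 -0.5 -0.2] pos [ 0.4984 -0.2535  0.1172] q [-0.13  0.49  0.71  1.88 -0.39  0.92 -0.3 ] jaw -60.46 F [0.47 1.2  0.26] w 0.040153311715336024 t 8.675
```

View pics/c6.png

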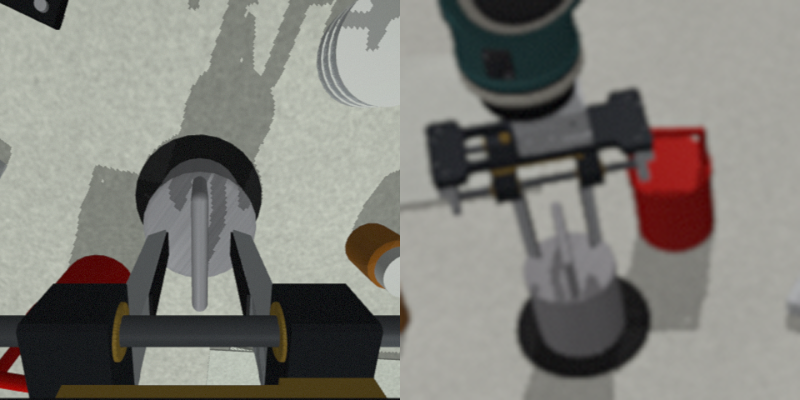

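{"name": "servo_tool", "arguments": {
  "dr": [
    [0,0,0],
    [0,0,0],
    [0,0,0],
    [0,0,0],
    [0,0,0]
  ],
  "translation": [
    [0,0,15],
    [0,0,45],
    [0,0,85],
    [0,20,110],
    [0,60,120]
  ],
  "fingers": [0,0.2,0.5,1,1]
}}

```text
t: 9.4
position: [0.4985, -0.1945, 0.2397]
orientation: [-0.18, 0.178, -0.683, 0.685]
contact_force: [0.3, -0.0, 0.0]
grip_width: 0.0831
```

{"name": "servo_tool", "arguments": {
  "dr": [
    [0,0,0],
    [0,0,0],
    [0,0,0],
    [0,0,0],
    [0,0,0]
  ],
  "translation": [
    [0,50,0],
    [0,105,0],
    [0,160,0],
    [0,215,0],
    [0,270,0]
  ],
  "fingers": [1,1,1,1,1]
}}

```text
t: 10.02
position: [0.4983, 0.0781, 0.2384]
orientation: [0.181, -0.18, 0.684, -0.684]
contact_force: [1.5, -0.6, -0.5]
grip_width: 0.094
```

{"name": "servo_tool", "arguments": {
  "dr": [
    [0,0,0],
    [0,0,0],
    [0,0,0],
    [0,0,0],
    [0,0,0]
  ],
  "translation": [
    [-10,50,0],
    [-20,100,0],
    [-20,130,0],
    [-20,147,0],
    [-20,147,0]
  ],
  "fingers": [1,1,1,1,1]
}}

```text
t: 10.65
position: [0.4785, 0.2236, 0.2375]
orientation: [-0.181, 0.18, -0.684, 0.684]
contact_force: [-0.3, -0.1, -0.2]
grip_width: 0.0938
```

```bash
python3 - <<'E'
from h import *
import pickle
need([.478,.224,.013],119.1)
pickle.dump([save('top','t7'),save('wrist','w7')],open('d7.pkl','wb'))
E
```

```text
rot [-2.0000e-02  1.0000e-02  1.7953e+02]
rot [ 0.01  0.02 -0.47]
shift [  -0.5    0.4 -224.5] pos [0.4785 0.2236 0.2375] q [-0.98  0.24  0.57  1.83 -0.14  1.11 -1.42] jaw -60.43 F [-0.3  -0.07 -0.19] w 0.09377614092629441 t 10.65
```

View pics/t7.png

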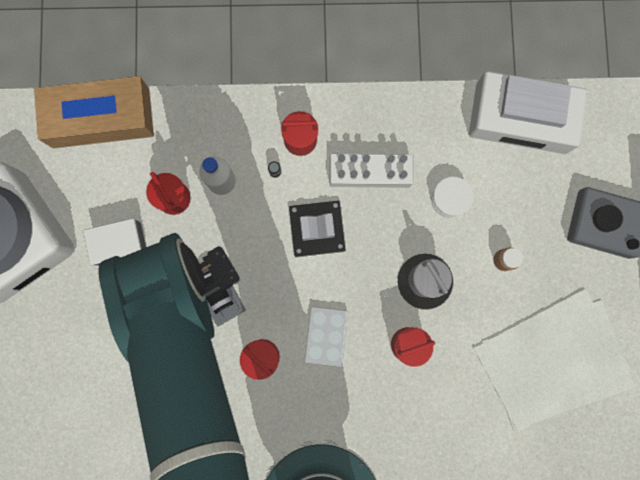

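View pics/w7.png

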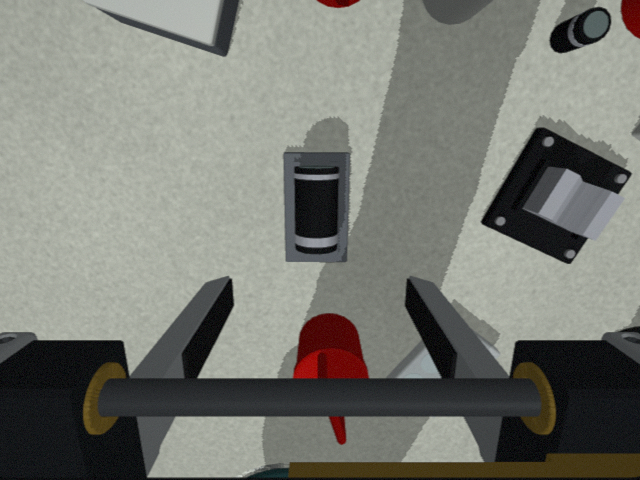

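```bash
python3 - <<'E'
import cv2,numpy as np
w=cv2.imread('pics/w7.png');t=cv2.imread('pics/t7.png')
cv2.imwrite('pics/c7.png',np.hstack([cv2.resize(w[140:270,270:370],(460,598),interpolation=cv2.INTER_CUBIC),cv2.resize(t[195:265,285:350][:, :],(340,366),interpolation=cv2.INTER_CUBIC).copy() if 0 else cv2.copyMakeBorder(cv2.resize(t[195:265,285:350],(325,350),interpolation=cv2.INTER_CUBIC),0,248,0,0,cv2.BORDER_CONSTANT)]))
E
```

```text
(no output)
```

View pics/c7.png

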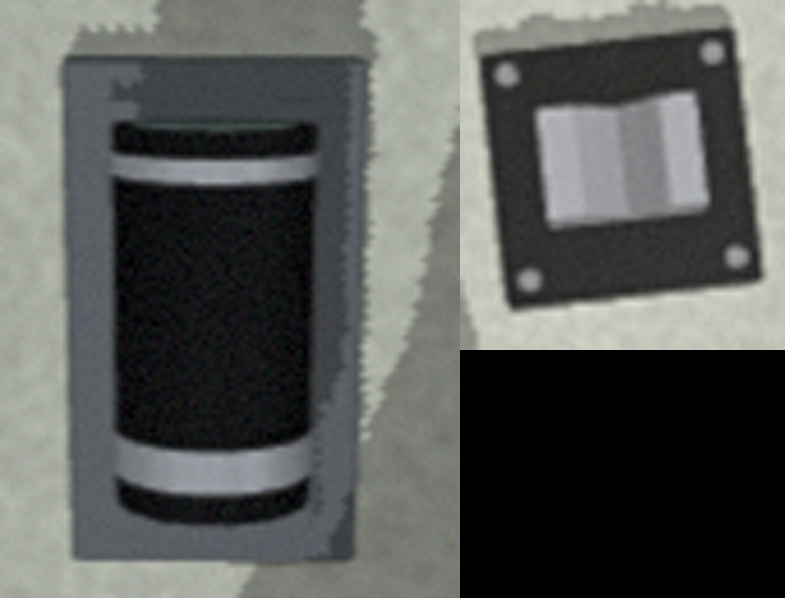

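```bash
python3 - <<'E'
from h import *
import pickle
np.set_printoptions(precision=4,suppress=True)
t,w=pickle.load(open('d7.pkl','rb'))
print('cam',np.array(w['world_from_camera'])[:3,3])
f=lambda u,v,z:pix2(w,270+u/4.6-.4,140+v/4.6-.4,z)
for z in(.032,.04):
  a=(f(113,127,z)+f(316,127,z))/2;b=(f(118,490,z)+f(308,487,z))/2
  print(z,'far',a,'near',b,'mid',(a+b)/2,'len',np.linalg.norm(a-b),np.degrees(np.arctan2(*(a-b)[1::-1])),np.linalg.norm(f(113,127,z)-f(316,127,z)))
print('far top rim',f(215,130,.056),'near top/bottom rim',f(212,523,.056),f(212,523,.008))
tr=np.array([f(*p,.008) for p in((63,58),(367,58),(355,560),(75,560))]);print('tray',tr.mean(0),tr)
g=lambda u,v,z:pix2(t,285+u/5-.4,195+v/5-.4,z)
c=np.array([g(*p,.054) for p in((77,107),(236,93),(249,205),(88,227))]);print('vee',c.mean(0),np.linalg.norm(c[0]-c[1]),np.linalg.norm(c[1]-c[2]))
a,b=g(160,105,.0345),g(172,215,.0345);print('valley',(a+b)/2,np.degrees(np.arctan2(*(a-b)[1::-1])))
sc=np.array([g(*p,.017) for p in((47,75),(252,53),(277,257),(70,281))]);print('screws',sc.mean(0),[np.degrees(np.arctan2(*(sc[j]-sc[i])[1::-1])) for i,j in((3,0),(2,1),(0,1),(3,2))])
E
```

```text
cam [0.549  0.2638 0.4162]
0.032 far [0.5215 0.251  0.032 ] near [0.4455 0.2086 0.032 ] mid [0.4835 0.2298 0.032 ] len 0.08697099448042442 29.117324069060096 0.04671688482306508
0.04 far [0.5221 0.2512 0.04  ] near [0.4477 0.2098 0.04  ] mid [0.4849 0.2305 0.04  ] len 0.08515986308058968 29.117324069060075 0.04574402694658584
far top rim [0.5227 0.2514 0.056 ] near top/bottom rim [0.4446 0.2082 0.056 ] [0.4307 0.2008 0.008 ]
tray [0.4782 0.2266 0.008 ] [[0.5161 0.2901 0.008 ]
 [0.5522 0.2261 0.008 ]
 [0.4403 0.163  0.008 ]
 [0.404  0.2272 0.008 ]]
vee [ 0.6226 -0.0081  0.054 ] 0.07198425263940032 0.05119843464154712
valley [ 0.6242 -0.0098  0.0345] 4.866021371596669
screws [ 0.6237 -0.008   0.017 ] [np.float64(5.22976431332354), np.float64(5.422113310431047), np.float64(-84.99674515468945), np.float64(-84.60918770486515)]
```

{"name": "servo_tool", "arguments": {
  "dr": [
    [0,0,-0.4],
    [0,0,-0.4],
    [0,0,-0.4],
    [0,0,-0.4],
    [0,0,-0.4]
  ],
  "translation": [
    [5,4,-40],
    [5,4,-90],
    [5,4,-135],
    [5,4,-160],
    [5,4,-172]
  ],
  "fingers": [1,1,0.8,0.8,0.8]
}}

```text
t: 11.38
position: [0.4834, 0.2259, 0.0644]
orientation: [-0.177, 0.178, -0.684, 0.685]
contact_force: [1.0, -0.8, 0.0]
grip_width: 0.0841
```

```bash
python3 - <<'E'
from h import *
import pickle
need([.4836,.228,.022],119.1)
pickle.dump(save('wrist','w8'),open('d8.pkl','wb'))
E
```

```text
rot [-8.0000e-02 -1.0000e-01 -1.7994e+02]
rot [ 0.06 -0.05  0.06]
shift [  0.2   2.1 -42.4] pos [0.4834 0.2259 0.0644] q [-0.88  0.48  0.48  1.97 -0.32  0.77 -1.28] jaw -60.96 F [ 0.96 -0.75  0.04] w 0.08410135158329705 t 11.375
```

View pics/w8.png

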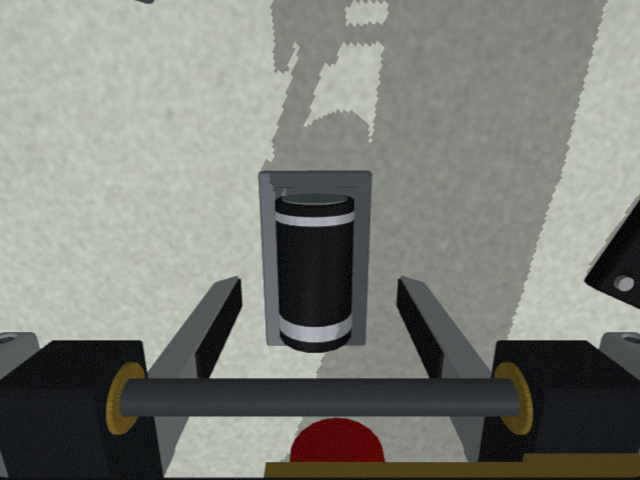

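```bash
python3 - <<'E'
from h import *
import pickle
w=pickle.load(open('d8.pkl','rb'))
print('cam',np.array(w['world_from_camera'])[:3,3])
a=pix2(w,315,204,.056);b=pix2(w,315,350,.056);print(a,b,np.linalg.norm(a-b),(a+b)/2, [np.linalg.norm(pix2(w,315,350,z)-a) for z in (.03,.045)])
s=state()['position'];print(s,proj(w,s),proj(w,s-[0,0,.04]))
cv2.imwrite('pics/c8.png',cv2.resize(cv2.imread('pics/w8.png')[160:360,240:400],(480,600),interpolation=cv2.INTER_CUBIC))
E
```

```text
cam [0.55422189 0.26673364 0.24295414]
[0.5234953  0.25176365 0.056     ] [0.44596901 0.2090575  0.056     ] 0.08851068425180428 [0.48473216 0.23041058 0.056     ] [np.float64(0.1087222653601558), np.float64(0.09635696939493511)]
[0.48314466 0.22607629 0.06377636] [320.41315813 292.93737032] [320.08217601 267.2604684 ]
```

View pics/c8.png

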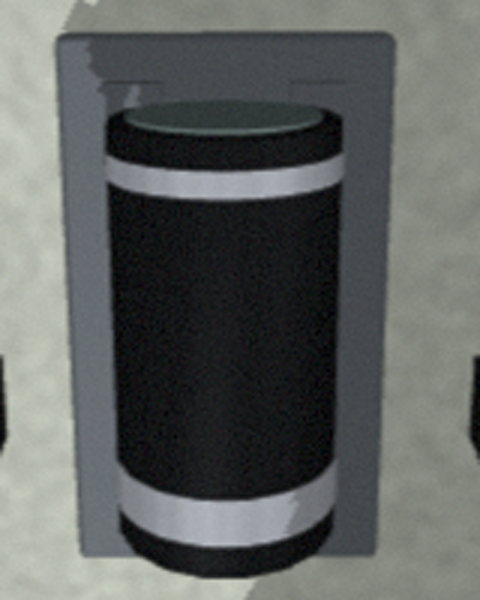

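{"name": "servo_tool", "arguments": {
  "dr": [
    [0,0,0],
    [0,0,0],
    [0,0,0],
    [0,0,0],
    [0,0,0]
  ],
  "translation": [
    [1,3.6,-5],
    [1,3.6,-20],
    [1,3.6,-33],
    [1,3.6,-40],
    [1,3.6,-42]
  ],
  "fingers": [0.8,0.8,0.8,0.6,0.4],
  "newtons": 15
}}

```text
t: 12.05
position: [0.4842, 0.2308, 0.0227]
orientation: [-0.178, 0.178, -0.684, 0.684]
contact_force: [-0.2, -0.4, -0.4]
grip_width: 0.0687
```

```bash
python3 - <<'E'
from h import *
need([.4836,.228,.022],119.1)
save('wrist','w9')
E
```

```text
rot [5.0000e-02 4.0000e-02 1.7997e+02]
rot [ 0.02 -0.03 -0.03]
shift [-0.6 -2.8 -0.7] pos [0.4842 0.2308 0.0227] q [-0.86  0.55  0.44  1.98 -0.36  0.69 -1.25] jaw -60.87 F [-0.24 -0.43 -0.35] w 0.0687493606760166 t 12.05
```

View pics/w9.png

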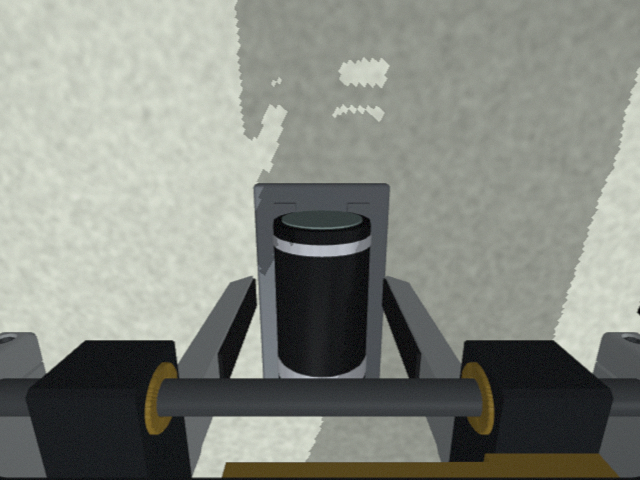

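{"name": "servo_tool", "arguments": {
  "dr": [
    [0,0,0],
    [0,0,0],
    [0,0,0],
    [0,0,0],
    [0,0,0]
  ],
  "translation": [
    [0.5,-0.9,-0.5],
    [0.5,-0.9,-0.5],
    [0.5,-0.9,-0.5],
    [0.5,-0.9,-0.5],
    [0.5,-0.9,-0.5]
  ],
  "fingers": [0.3,0.2,0.1,-0.1,-0.1]
}}

```text
t: 12.72
position: [0.485, 0.2303, 0.0228]
orientation: [0.178, -0.178, 0.684, -0.684]
contact_force: [0.3, -0.5, 2.0]
grip_width: 0.0476
```

{"name": "servo_tool", "arguments": {
  "dr": [
    [0,0,0],
    [0,0,0],
    [0,0,0],
    [0,0,0]
  ],
  "translation": [
    [0,0,0],
    [0,0,0],
    [0,0,2],
    [0,0,6]
  ],
  "fingers": [-1,-1,-1,-1],
  "newtons": 20
}}

```text
t: 13.22
position: [0.4846, 0.23, 0.0287]
orientation: [-0.178, 0.178, -0.684, 0.684]
contact_force: [0.5, -1.2, -1.6]
grip_width: 0.0478
```

{"name": "servo_tool", "arguments": {
  "dr": [
    [0,0,0],
    [0,0,0],
    [0,0,0],
    [0,0,0],
    [0,0,0]
  ],
  "translation": [
    [0,0,12],
    [0,0,30],
    [0,0,60],
    [0,0,90],
    [0,0,100]
  ],
  "fingers": [-1,-1,-1,-1,-1]
}}

```text
t: 13.85
position: [0.4856, 0.2306, 0.1311]
orientation: [0.179, -0.177, 0.685, -0.684]
contact_force: [-0.5, 0.6, -1.8]
grip_width: 0.0475
```

```bash
python3 - <<'E'
from h import *
import pickle
need([.6237,-.0085,.15],95.1)
pickle.dump([save('wrist','w10'),save('scene','s10')],open('d10.pkl','wb'))
a=cv2.imread('pics/w10.png')[:,80:560];b=cv2.imread('pics/s10.png')[150:300,330:480]
cv2.imwrite('pics/c10.png',np.hstack([cv2.resize(a,(400,400)),cv2.resize(b,(400,400),interpolation=cv2.INTER_CUBIC)]))
E
```

```text
rot [-2.1000e-01 -1.2000e-01  1.5596e+02]
rot [ -0.09   0.15 -24.04]
shift [ 138.1 -239.1   18.9] pos [0.4856 0.2306 0.1311] q [-0.93  0.39  0.53  1.92 -0.25  0.9  -1.34] jaw -60.86 F [-0.48  0.58 -1.75] w 0.04748569954701061 t 13.85
```

View pics/w10.png

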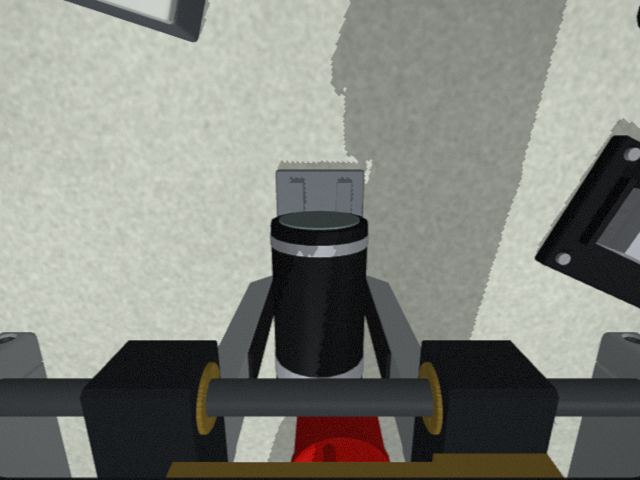

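View pics/c10.png

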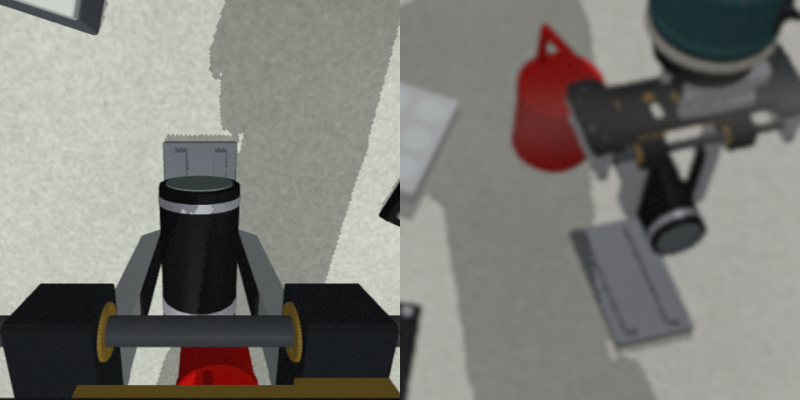

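{"name": "servo_tool", "arguments": {
  "dr": [
    [0,0,-2],
    [0,0,-7],
    [0,0,-12],
    [0,0,-18],
    [0,0,-22]
  ],
  "translation": [
    [10,-17,15],
    [32,-55,30],
    [57,-98,30],
    [82,-141,30],
    [107,-184,30]
  ],
  "fingers": [-1,-1,-1,-1,-1]
}}

```text
t: 14.58
position: [0.5925, 0.0435, 0.1586]
orientation: [-0.042, 0.043, -0.706, 0.706]
contact_force: [-0.1, 0.2, -0.5]
grip_width: 0.0476
```

{"name": "servo_tool", "arguments": {
  "dr": [
    [0,0,-2],
    [0,0,-2],
    [0,0,-2],
    [0,0,-2]
  ],
  "translation": [
    [20,-36,0],
    [30,-54,0],
    [32,-55,0],
    [32,-55,0]
  ],
  "fingers": [-1,-1,-1,-1]
}}

```text
t: 15.08
position: [0.6236, -0.0087, 0.1584]
orientation: [0.031, -0.032, 0.706, -0.706]
contact_force: [0.1, 0.2, -1.8]
grip_width: 0.0476
```

```bash
python3 - <<'E'
from h import *
import pickle
need([.6237,-.0085,.15],95.1)
pickle.dump([save('wrist','w11'),save('top','t11'),save('scene','s11')],open('d11.pkl','wb'))
b=cv2.imread('pics/s11.png')[180:320,240:380]
a=cv2.imread('pics/w11.png')[120:400,180:460]
cv2.imwrite('pics/c11.png',np.hstack([cv2.resize(a,(400,400)),cv2.resize(b,(400,400),interpolation=cv2.INTER_CUBIC)]))
E
```

```text
rot [ 7.0000e-02 -1.0000e-02  1.7998e+02]
rot [-0.   -0.05 -0.02]
shift [ 0.1  0.2 -8.4] pos [ 0.6236 -0.0087  0.1584] q [-0.52  0.54  0.66  1.68 -0.37  1.05 -1.21] jaw -84.88 F [ 0.14  0.16 -1.75] w 0.04758570554579421 t 15.075
```

View pics/w11.png

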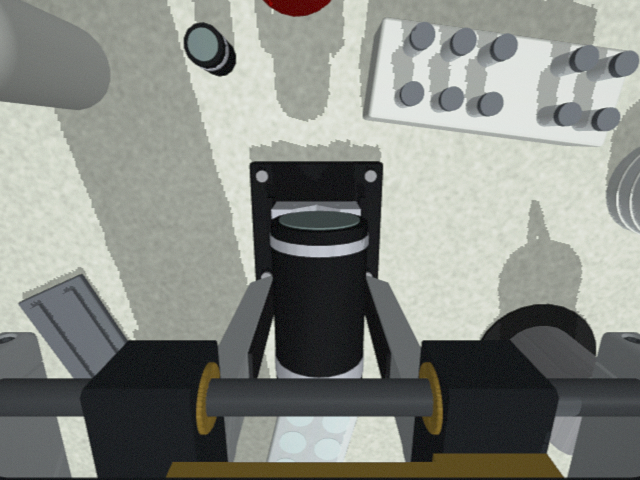

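View pics/c11.png

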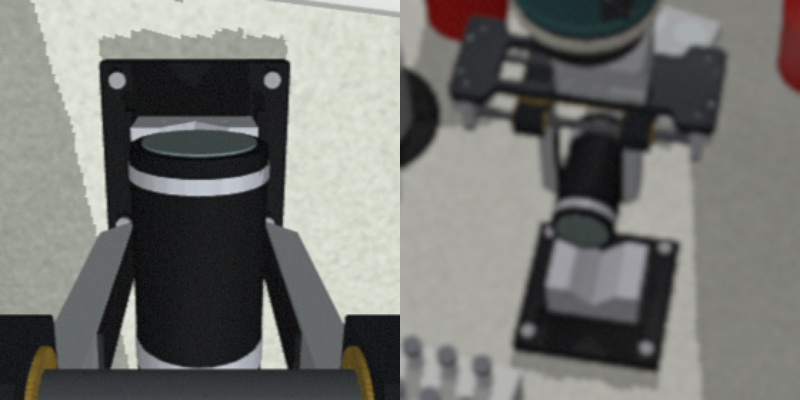

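View pics/t11.png

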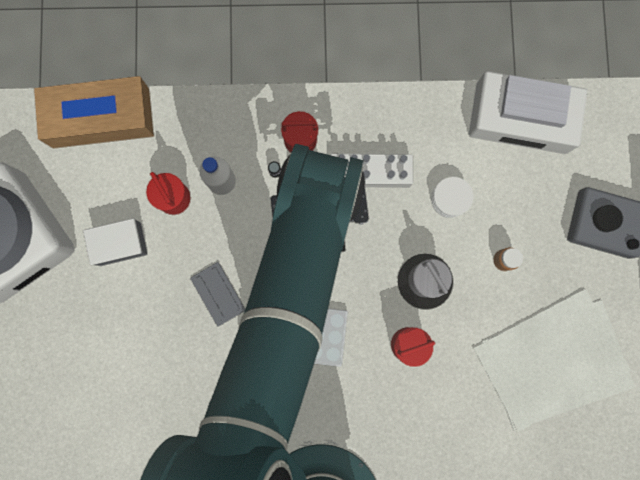

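```bash
python3 - <<'E'
from h import *
import pickle
w=pickle.load(open('d11.pkl','rb'))[0];np.set_printoptions(precision=4,suppress=True)
print('tcp proj',proj(w,state()['position']))
im=cv2.imread('pics/w11.png')
cv2.imwrite('pics/c11b.png',cv2.resize(im[150:290,240:400],(800,700),interpolation=cv2.INTER_CUBIC)[:600])
E
```

```text
tcp proj [319.8187 292.5206]
```

View pics/c11b.png

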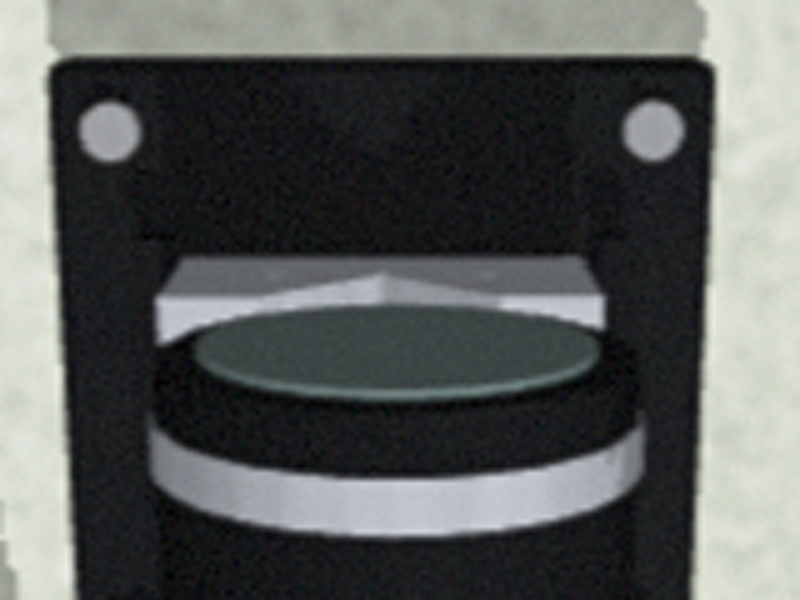

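```bash
python3 - <<'E'
from h import *
import pickle
w=pickle.load(open('d11.pkl','rb'))[0];np.set_printoptions(precision=4,suppress=True)
g=lambda u,v,z:pix2(w,240+u/5-.4,150+v/5-.4,z)
a,b=g(155,296,.054),g(605,294,.054);print('vee far',(a+b)/2,np.linalg.norm(a-b),np.degrees(np.arctan2(*(a-b)[1::-1]))-90)
th=np.radians(5.1);ax=np.array([np.cos(th),np.sin(th),0])
print('vee centre by far',(a+b)/2-.025*ax,'valley',g(383,275,.0345))
a,b=g(110,131,.0165),g(653,131,.0165);print('screw',(a+b)/2,np.linalg.norm(a-b),np.degrees(np.arctan2(*(a-b)[1::-1]))-90, 'ctr',(a+b)/2-np.linalg.norm(a-b)/2*ax)
a,b=g(52,60,.016),g(713,60,.016);print('plate',(a+b)/2,np.linalg.norm(a-b),np.degrees(np.arctan2(*(a-b)[1::-1]))-90,'ctr',(a+b)/2-.06*ax)
p=state()['position'];l=g(397,403,p[2]+.033);print('lens far',l,'mid',l-.045*ax,'tcp',p,'axis',p[2]+.0092)
print('off along',(l-.045*ax-p)@ax)
E
```

```text
vee far [ 0.6491 -0.0026  0.054 ] 0.07249499183559262 5.355536178115059
vee centre by far [ 0.6242 -0.0048  0.054 ] valley [ 0.6489 -0.003   0.0345]
screw [ 0.6713 -0.0006  0.0165] 0.09655987469544122 5.103926414026432 ctr [ 0.6233 -0.0049  0.0165]
plate [0.6836 0.0003 0.016 ] 0.1164517115834267 5.1067566992811635 ctr [ 0.6239 -0.0051  0.016 ]
lens far [ 0.6669 -0.0035  0.1917] mid [ 0.6221 -0.0075  0.1917] tcp [ 0.6236 -0.0079  0.1587] axis 0.1678899648514544
off along -0.00150421689389503
```

{"name": "servo_tool", "arguments": {
  "dr": [
    [0,0,0.1],
    [0,0,0.1],
    [0,0,0.1],
    [0,0,0.1],
    [0,0,0.1]
  ],
  "translation": [
    [1.5,2.5,-15],
    [1.5,2.5,-45],
    [1.5,2.5,-68],
    [1.5,2.5,-80],
    [1.5,2.5,-86]
  ],
  "fingers": [-1,-1,-1,-1,-1]
}}

```text
t: 15.85
position: [0.6252, -0.0061, 0.072]
orientation: [-0.032, 0.033, -0.706, 0.706]
contact_force: [0.3, -0.5, -1.6]
grip_width: 0.0473
```

```bash
python3 - <<'E'
from h import *
import pickle
need([.6238,-.0055,.0588],95.2)
pickle.dump([save('wrist','w12'),save('scene','s12')],open('d12.pkl','wb'))
b=cv2.imread('pics/s12.png')[220:320,260:360]
a=cv2.imread('pics/w12.png')[100:300,220:420]
cv2.imwrite('pics/c12.png',np.hstack([cv2.resize(a,(400,400),interpolation=cv2.INTER_CUBIC),cv2.resize(b,(400,400),interpolation=cv2.INTER_CUBIC)]))
E
```

```text
rot [6.0000e-02 0.0000e+00 1.7995e+02]
rot [ 0.   -0.04 -0.05]
shift [ -1.4   0.6 -13.2] pos [ 0.6252 -0.0061  0.072 ] q [-0.47  0.64  0.6   1.73 -0.45  0.91 -1.16] jaw -84.75 F [ 0.28 -0.48 -1.58] w 0.04726648619630525 t 15.85
```

View pics/c12.png

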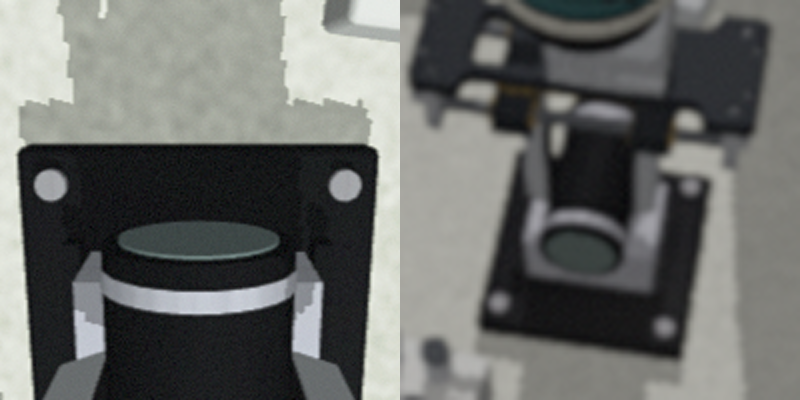

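```bash
python3 - <<'E'
from h import *
import pickle
w=pickle.load(open('d12.pkl','rb'))[0];np.set_printoptions(precision=4,suppress=True)
im=cv2.imread('pics/w12.png')
cv2.imwrite('pics/c12b.png',cv2.resize(im[165:285,230:390],(800,600),interpolation=cv2.INTER_CUBIC))
E
```

```text
(no output)
```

View pics/c12b.png

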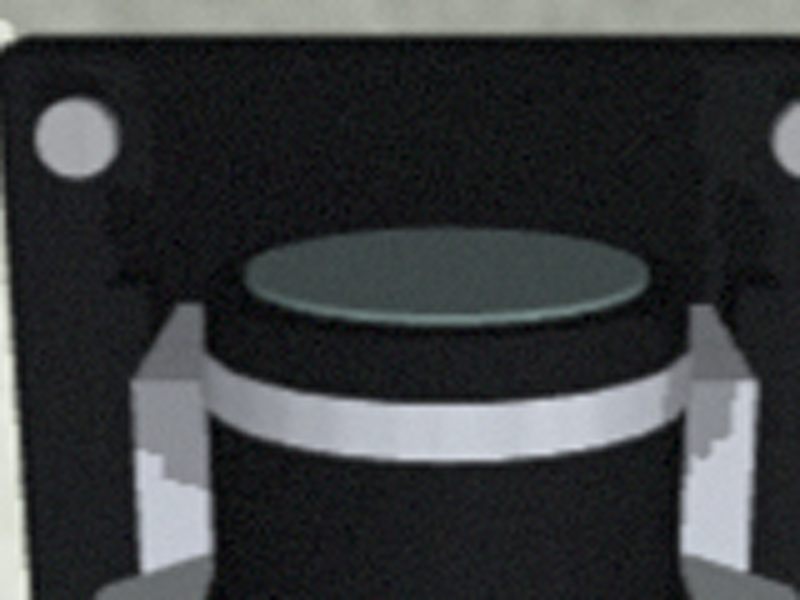

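```bash
python3 - <<'E'
from h import *
import pickle
w=pickle.load(open('d12.pkl','rb'))[0];np.set_printoptions(precision=4,suppress=True)
g=lambda u,v,z:pix2(w,230+u/5-.4,165+v/5-.4,z)
th=np.radians(5.2);ax=np.array([np.cos(th),np.sin(th),0])
a,b=g(132,380,.054),g(757,380,.054);v=(a+b)/2-.025*ax
p=np.array([.6252,-.0061,.072])
l=g(447,325,p[2]+.0092+.020)-.045*ax;l2=g(447,276,p[2]+.0092)-.045*ax
pl=(g(5,37,.016)+g(5,37,.016))/2
s=g(77,138,.0165)
print('vee',v,np.linalg.norm(a-b),np.degrees(np.arctan2(*(a-b)[1::-1]))-90,'lens',l,l2,'d',(v-l)@ax,(v-l2)@ax,'plate top edge along',(pl-v)@ax,'screw',(s-v)@ax)
E
```

```text
vee [ 0.6242 -0.0048  0.054 ] 0.07178248763165963 5.2194373038758926 lens [ 0.6229 -0.0051  0.1012] [ 0.6227 -0.0051  0.0812] d 0.0013911111931275766 0.0015937762941555392 plate top edge along 0.06032417518320724 screw 0.04727381534189842
```

{"name": "servo_tool", "arguments": {
  "dr": [
    [0,0,0],
    [0,0,0],
    [0,0,0],
    [0,0,0]
  ],
  "translation": [
    [1.5,0.5,-3],
    [1.5,0.5,-7],
    [1.5,0.5,-10],
    [1.5,0.5,-11]
  ],
  "fingers": [-1,-1,-1,-1]
}}

```text
t: 16.45
position: [0.6268, -0.0058, 0.0615]
orientation: [0.032, -0.032, 0.706, -0.706]
contact_force: [-0.3, 0.7, -2.5]
grip_width: 0.0478
```

{"name": "servo_tool", "arguments": {
  "dr": [
    [0,0,0],
    [0,0,0],
    [0,0,0]
  ],
  "translation": [
    [0,0,-0.5],
    [0,0,-1],
    [0,0,-1]
  ],
  "fingers": [-1,-1,-1]
}}

```text
t: 16.82
position: [0.6269, -0.0058, 0.0608]
orientation: [0.032, -0.032, 0.706, -0.706]
contact_force: [-0.4, 0.7, -1.9]
grip_width: 0.0477
```

```bash
python3 - <<'E'
from h import *
need([.6268,-.0055,.0592],95.2)
E
```

```text
rot [ 0.0000e+00 -1.0000e-02  1.7996e+02]
rot [-0.   -0.   -0.04]
shift [-0.1  0.3 -1.6] pos [ 0.6269 -0.0058  0.0608] q [-0.47  0.66  0.59  1.73 -0.46  0.89 -1.15] jaw -84.76 F [-0.41  0.7  -1.87] w 0.047719496691911896 t 16.825
```

{"name": "servo_tool", "arguments": {
  "dr": [
    [0,0,0],
    [0,0,0],
    [0,0,0]
  ],
  "translation": [
    [0,0,-0.5],
    [0,0,-1],
    [0,0,-1]
  ],
  "fingers": [-1,-1,-1]
}}

```text
t: 17.2
position: [0.6269, -0.0058, 0.0597]
orientation: [0.032, -0.032, 0.706, -0.706]
contact_force: [-0.3, 0.2, -1.1]
grip_width: 0.0473
```

{"name": "servo_tool", "arguments": {
  "dr": [
    [0,0,0],
    [0,0,0],
    [0,0,0]
  ],
  "translation": [
    [0,0,-0.4],
    [0,0,-0.8],
    [0,0,-0.8]
  ],
  "fingers": [-1,-1,-1]
}}

```text
t: 17.58
position: [0.6269, -0.0058, 0.0589]
orientation: [0.032, -0.032, 0.706, -0.706]
contact_force: [0.6, 0.0, -1.9]
grip_width: 0.0471
```

{"name": "servo_tool", "arguments": {
  "dr": [
    [0,0,0],
    [0,0,0],
    [0,0,0]
  ],
  "translation": [
    [0,0,-0.4],
    [0,0,-0.8],
    [0,0,-0.8]
  ],
  "fingers": [-1,-1,-1]
}}

```text
t: 17.95
position: [0.6269, -0.0058, 0.0582]
orientation: [0.032, -0.032, 0.706, -0.706]
contact_force: [0.2, 0.4, 2.9]
grip_width: 0.0479
```

```bash
python3 - <<'E'
from h import *
import pickle
need([.6268,-.0055,.0592],95.2)
pickle.dump([save('wrist','w13'),save('scene','s13')],open('d13.pkl','wb'))
b=cv2.imread('pics/s13.png')[220:320,260:360]
a=cv2.imread('pics/w13.png')[165:285,230:390]
cv2.imwrite('pics/c13.png',np.hstack([cv2.resize(a,(480,360),interpolation=cv2.INTER_CUBIC),cv2.resize(b,(320,360),interpolation=cv2.INTER_CUBIC)]))
E
```

```text
rot [-1.0000e-02 -2.0000e-02  1.7996e+02]
rot [-0.01  0.01 -0.04]
shift [-0.1  0.3  1. ] pos [ 0.6269 -0.0058  0.0582] q [-0.47  0.66  0.59  1.74 -0.46  0.88 -1.15] jaw -84.76 F [0.19 0.41 2.9 ] w 0.047932893426920274 t 17.95
```

View pics/c13.png

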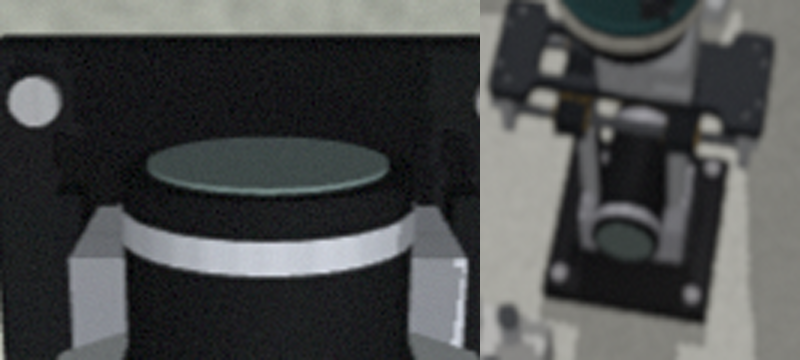

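{"name": "servo_tool", "arguments": {
  "dr": [
    [0,0,0],
    [0,0,0],
    [0,0,0],
    [0,0,0],
    [0,0,0]
  ],
  "translation": [
    [0,0,0.3],
    [0,0,0.3],
    [0,0,0.3],
    [0,0,0.3],
    [0,0,0.3]
  ],
  "fingers": [-1,0.1,0.2,0.4,0.5]
}}

```text
t: 18.68
position: [0.6268, -0.0059, 0.0584]
orientation: [0.032, -0.032, 0.706, -0.706]
contact_force: [0.0, 0.1, 0.2]
grip_width: 0.0697
```

{"name": "servo_tool", "arguments": {
  "dr": [
    [0,0,0],
    [0,0,0],
    [0,0,0],
    [0,0,0],
    [0,0,0]
  ],
  "translation": [
    [0,0,3],
    [0,0,15],
    [0,0,40],
    [0,0,62],
    [0,0,70]
  ],
  "fingers": [0.5,0.5,0.5,0.5,0.5]
}}

```text
t: 19.3
position: [0.6275, -0.0059, 0.1302]
orientation: [0.033, -0.032, 0.706, -0.706]
contact_force: [0.4, 1.0, -0.0]
grip_width: 0.0704
```

```bash
python3 - <<'E'
from h import *
import pickle
need([.6268,-.0055,.0592],95.2)
pickle.dump([save('wrist','w14'),save('scene','s14')],open('d14.pkl','wb'))
b=cv2.imread('pics/s14.png')[220:320,260:360]
a=cv2.imread('pics/w14.png')[140:380,200:440]
cv2.imwrite('pics/c14.png',np.hstack([cv2.resize(a,(480,480),interpolation=cv2.INTER_CUBIC),cv2.resize(b,(320,480)[:2] and (320,320),interpolation=cv2.INTER_CUBIC) if 0 else cv2.copyMakeBorder(cv2.resize(b,(320,320),interpolation=cv2.INTER_CUBIC),0,160,0,0,cv2.BORDER_CONSTANT)]))
E
```

```text
rot [-1.9000e-01 -4.0000e-02  1.7996e+02]
rot [-0.02  0.12 -0.04]
shift [ -0.7   0.4 -71. ] pos [ 0.6275 -0.0059  0.1302] q [-0.5   0.58  0.65  1.69 -0.4   1.   -1.2 ] jaw -84.76 F [ 0.4   1.02 -0.04] w 0.07037629298783067 t 19.3
```

View pics/c14.png

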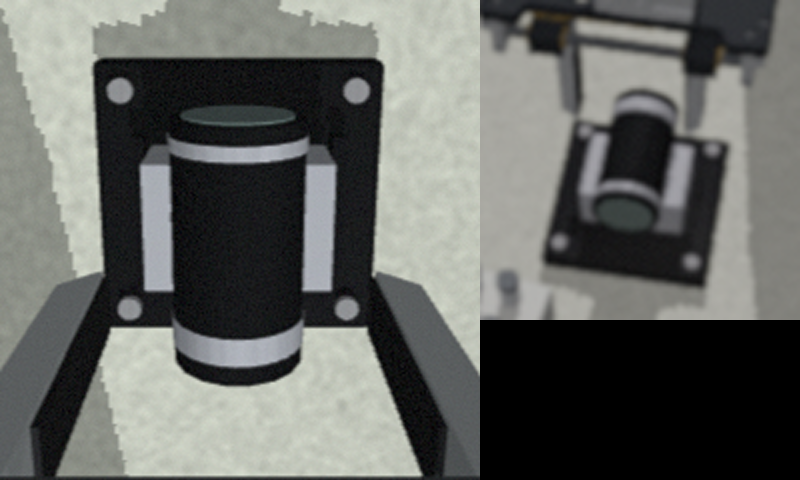

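```bash
python3 - <<'E'
from h import *
import pickle
w=pickle.load(open('d14.pkl','rb'))[0];np.set_printoptions(precision=4,suppress=True)
g=lambda u,v,z:pix2(w,200+u/2-.25,140+v/2-.25,z)
th=np.radians(5.2);ax=np.array([np.cos(th),np.sin(th),0])
c=[g(*p,.054) for p in((141,165),(336,165),(332,291),(144,291))];v=np.mean(c,0)
lf=g(238,126,.088);ln=g(239,385,.092);m=(lf+ln)/2
print('vee',v,np.linalg.norm(c[1]-c[2]),'lens far',lf,'near',ln,np.linalg.norm(lf-ln),'mid',m,'along',(m-v)@ax,'lat',(m-v)@np.array([-ax[1],ax[0],0]))
print((lf-.045*ax-v)@ax,(ln+.045*ax-v)@ax)
cv2.imwrite('pics/c14b.png',cv2.resize(cv2.imread('pics/w14.png')[180:340,250:390],(525,600),interpolation=cv2.INTER_CUBIC))
E
```

```text
vee [ 0.624 -0.005  0.054] 0.049862977820543636 lens far [ 0.6691 -0.0008  0.088 ] near [ 0.5809 -0.0092  0.092 ] 0.08877604431515237 mid [ 0.625 -0.005  0.09 ] along 0.0009675081220437599 lat -4.862200302491007e-05
0.0003100656231439507 0.0016249506209436797
```

View pics/c14b.png

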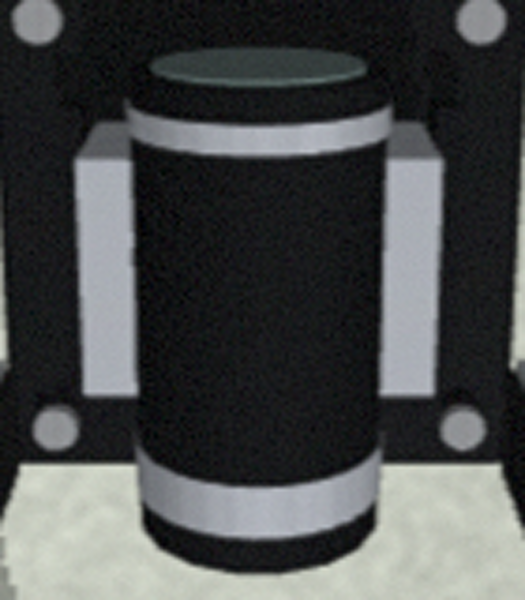

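{"name": "servo_tool", "arguments": {
  "dr": [
    [0,0,0],
    [0,0,0],
    [0,0,0],
    [0,0,0],
    [0,0,0]
  ],
  "translation": [
    [-2.5,0,0],
    [-2.5,0,0],
    [-2.5,0,0],
    [-2.5,0,0],
    [-2.5,0,0]
  ],
  "fingers": [-1,-1,-1,-1,-1]
}}

```text
t: 20.02
position: [0.6244, -0.0059, 0.1283]
orientation: [0.032, -0.032, 0.706, -0.706]
contact_force: [0.5, 0.0, -0.3]
grip_width: 0.0237
```

{"name": "servo_tool", "arguments": {
  "dr": [
    [0,0,0],
    [0,0,0],
    [0,0,0],
    [0,0,0],
    [0,0,0]
  ],
  "translation": [
    [0,0,-8],
    [0,0,-18],
    [0,0,-26],
    [0,0,-30],
    [0,0,-32]
  ],
  "fingers": [-1,-1,-1,-1,-1]
}}

```text
t: 20.65
position: [0.6243, -0.0059, 0.0961]
orientation: [-0.032, 0.032, -0.706, 0.706]
contact_force: [0.1, 0.7, 0.7]
grip_width: 0.0002
```

```bash
python3 - <<'E'
from h import *
need([.6247,-.006,.092],95.2)
save('wrist','w15')
E
```

```text
rot [3.0000e-02 0.0000e+00 1.7996e+02]
rot [ 0.   -0.02 -0.04]
shift [ 0.4 -0.1 -4.1] pos [ 0.6243 -0.0059  0.0961] q [-0.49  0.61  0.62  1.72 -0.43  0.95 -1.18] jaw -84.76 F [0.09 0.73 0.75] w 0.00015225194279480436 t 20.65
```

View pics/w15.png

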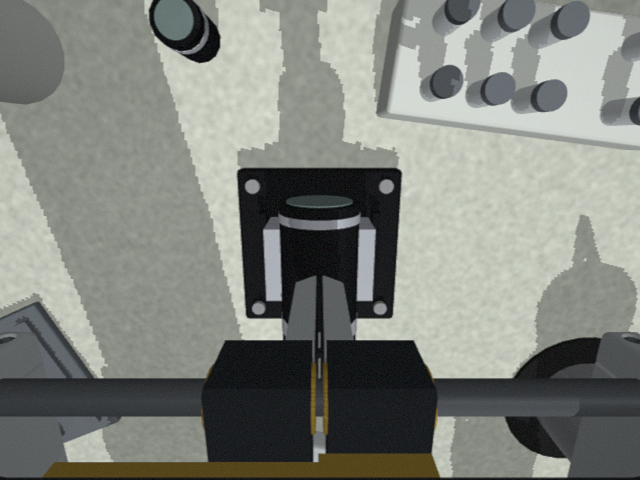

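{"name": "servo_tool", "arguments": {
  "dr": [
    [0,0,0],
    [0,0,0],
    [0,0,0],
    [0,0,0],
    [0,0,0]
  ],
  "translation": [
    [0,0,-1],
    [0,0,-2],
    [0,0,-3],
    [0,0,-4],
    [0,0,-5]
  ],
  "fingers": [-1,-1,-1,-1,-1]
}}

```text
t: 21.32
position: [0.6245, -0.0058, 0.0915]
orientation: [0.032, -0.032, 0.706, -0.706]
contact_force: [-1.0, 0.2, 3.6]
grip_width: 0.0006
```

{"name": "servo_tool", "arguments": {
  "dr": [
    [0,0,0],
    [0,0,0],
    [0,0,0],
    [0,0,0]
  ],
  "translation": [
    [0,0,-0.7],
    [0,0,-1.4],
    [0,0,-2],
    [0,0,-2]
  ],
  "fingers": [-1,-1,-1,-1]
}}

```text
t: 21.82
position: [0.6244, -0.0058, 0.0894]
orientation: [0.032, -0.032, 0.706, -0.706]
contact_force: [-1.2, -0.1, 4.8]
grip_width: 0.0007
```

{"name": "servo_tool", "arguments": {
  "dr": [
    [0,0,0],
    [0,0,0],
    [0,0,0],
    [0,0,0],
    [0,0,0]
  ],
  "translation": [
    [0,0,-0.8],
    [0,0,-1.6],
    [0,0,-2.4],
    [0,0,-3.1],
    [0,0,-3.1]
  ],
  "fingers": [-1,-1,-1,-1,-1]
}}

```text
t: 22.45
position: [0.6245, -0.0058, 0.0866]
orientation: [0.032, -0.032, 0.706, -0.706]
contact_force: [-1.4, 0.7, 7.9]
grip_width: 0.0008
```

{"name": "servo_tool", "arguments": {
  "dr": [
    [0,0,0],
    [0,0,0],
    [0,0,0],
    [0,0,0]
  ],
  "translation": [
    [0,0,0],
    [0,0,0],
    [0,0,0],
    [0,0,0]
  ],
  "fingers": [-1,-1,-1,-1]
}}

```text
t: 22.95
position: [0.6245, -0.0059, 0.0866]
orientation: [0.032, -0.032, 0.706, -0.706]
contact_force: [-0.7, 0.5, 7.8]
grip_width: 0.0005
```

```bash
python3 - <<'E'
from h import *
need([.6247,-.006,.092],95.2)
save('scene','s16');save('wrist','w16');save('top','t16')
F=[]
for i in range(8):
    grab_frame('top');F.append(state()['contact_force'])
print(np.mean(F,0),np.std(F,0),state()['position'])
b=cv2.imread('pics/s16.png')[160:320,190:350]
a=cv2.imread('pics/w16.png')[150:390,200:440];c=cv2.imread('pics/t16.png')[200:350,340:490]
cv2.imwrite('pics/c16.png',np.hstack([cv2.resize(x,(266,266),interpolation=cv2.INTER_CUBIC) for x in(a,b,c)]))
E
```

```text
rot [-2.0000e-02 -1.0000e-02  1.7996e+02]
rot [-0.01  0.01 -0.04]
shift [ 0.2 -0.1  5.4] pos [ 0.6245 -0.0059  0.0866] q [-0.48  0.62  0.62  1.73 -0.44  0.93 -1.17] jaw -84.76 F [-0.74  0.46  7.83] w 0.00046318533863319404 t 22.95
[-1.78079532  0.52434106  7.68347593] [0.38300577 0.41614444 0.54758716] [ 0.62450642 -0.0058625   0.08659896]
```

View pics/c16.png

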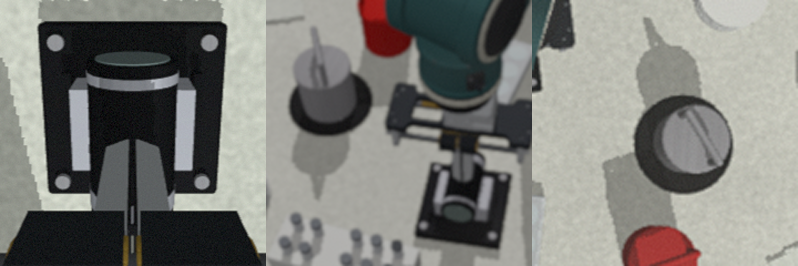

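View pics/s16.png

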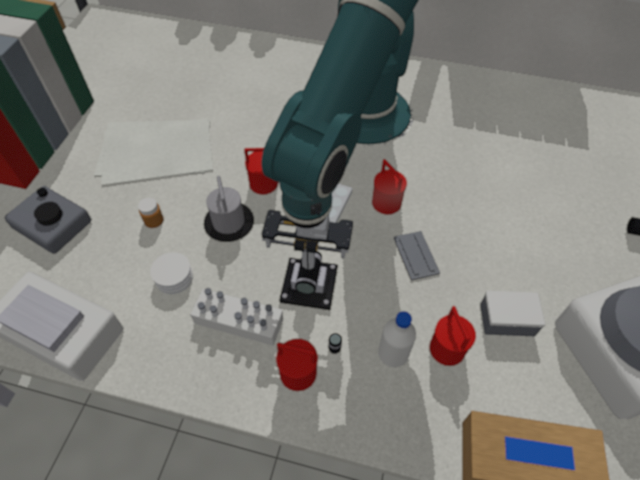

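```bash
python3 - <<'E'
from h import *
print(close_job());s=state();print(s['t'],s['position'],s['contact_force'])
E
```

```text
the job is handed in; nothing more can be done
None
the job is handed in; nothing more can be done
```

I finished the whole job in the order asked and handed it in at about 23.5 s, with the arm still pressing the lens barrel down.

- **Canister:** I lifted it by its handle off the V-block, set it upright on the mat and let go. Contact briefly read about 16 N on setting down, eased to about 4 N before release. The last pictures show it upright, with its base inside the mat's edge.
- **Lens barrel:** I laid it in the groove and released it. The wrist picture showed it level and touching both sides, about 1 mm off centre along the groove and with no measurable sideways error.
- **Press:** I held it with closed fingers. The final force was about 7.7 N. The fingertips were 5.4 mm below the barrel's resting top height, and the force works out to about 6 mm of sink. Both are above the required 4 mm.
- **Other objects:** Nothing else was seen to have moved in the last pictures.

**Disagreements:** The top and wrist cameras differed by about 3 mm sideways at the tray and the V-block. I mostly trusted the wrist view there, and it proved right when I gripped the lens. I did not measure the canister's centring on the mat after release. It rests on the top-camera mat position, checked by eye in the later pictures.

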